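Index a glass blank to the next hole

TASK

Turn the glass blank on to its next station with the fingertips: press the cup of the indexing plunger down so that its pin drops out of its hole, push the cup round anticlockwise (seen from above) so that the turntable comes with it, and let the plunger spring back up with its pin in the next hole, one eighth of a turn on. Nothing needs to be lifted: leave the glass lying on its turntable and the jar, block and brush where they are, and finish clear of everything.

Things in the scene. Friction and masses are not known exactly. Their poses are not given: they have to be found in the camera images.
- plate_axis (a point): Point on the vertical axis of the indexing unit, level with the top of its index plate, 58 mm above the bench. The unit stands fixed on the bench: blue round base 170 mm across; fixed aluminium index plate 200 mm across, 8 mm thick, with 8 through holes of 11 mm, 45 degrees apart, on a circle of 88 mm radius; above it a steel turntable 150 mm across, its top 74 mm above the bench.
- cup_floor (a point): Centre of the inner floor of the plunger's steel cup, 101 mm above the bench when up. The cup is open at the top, 56 mm across outside, 48 mm inside, its rim 12 mm above this floor. It stands on an arm of the turntable 115 mm from the unit's axis, outside the plate's edge, and travels round with it. Shut fingertips fit inside: they press on the floor and push sideways against the rim.
- next_hole (a point): Mouth of the hole, in the top of the fixed index plate, that the pin has to enter: the next one anticlockwise (seen from above), 45 degrees on from the hole it starts in, 88 mm from the unit's axis.
- pin_tip (a point): Top of the brass pin, 8 mm thick and round-ended. It moves with the cup, 27 mm inward of the cup's centre towards the unit's axis, and enters the plate's holes from below: 57 mm above the bench when up in a hole, below 50 mm when clear of the plate.
- plunger (a joint): Travel of plunger, cup and pin in m: 0 is up (pin locked in a hole), 0.012 fully pressed down. A spring raises it: 3 N to start it, 6.6 N fully down. Pressed more than about 0.008 the pin is clear and the turntable is free. Let go between holes, the pin rubs along the plate's underside (reading about 0.007) and snaps up by itself when a hole comes over it.
- turntable (a joint): Angle of the turntable in rad, positive anticlockwise seen from above; about 0 at the start (pin in its first hole, play 0.02), 0.785 at the next hole. It can turn from -1.7 to 1.7. It turns lightly (about 1 to 2 N at the cup) and stays where it is left.
- glass_blank: Loose round glass blank, 110 mm across and 8 mm thick, with a black carrier knob 32 mm across at its centre, 36 mm high in all; it lies on the turntable's top between six small brass pegs. Origin: centre of its underside. It rides along with the turntable.
- paste_jar: Bystander: closed jar, 64 mm across, 85 mm high, standing on the bench; origin at the centre of its underside.
- foam_block: Bystander: white block 60 x 90 x 45 mm on the bench; origin at the centre of its underside.
- brush: Bystander: hand brush lying on the bench; origin at its underside near its middle.
Not all that is in view belongs to the job. What is meant by the part that bears plate_axis is not purple or red, and is the larger of those in its own colour.

How it is judged:
By the outcome, as a careful person would: the job done as asked, in the order asked, and still so for the second after the job is handed in, with the robot touching nothing.
It also fails if it takes over 45 s, if anything falls off the work surface, if the arm or the gripper's body presses on something with over 40 N, if the wrist force passes 120 N, or if a joint passes its speed limit or range.

ROBOT

A 6-joint arm with a two-finger parallel gripper is mounted at the origin on the work surface. World frame = base frame: x ahead of the robot, y to its left, z up, the work surface at z = 0. Lengths are in m, angles in rad, forces in N, time in s.
With the tool pointing down it reaches from about 0.35 to 0.775 m from the base axis. Payload 5.5 kg.
Tool frame: the origin (TCP) lies between the finger pads; the fingertips stand 17 mm ahead of it and the grasp point (between the pads) lies 2 mm behind it (env.finger_overhang is the distance from the TCP to the fingertips, in m); z points along the fingers, y is the line along which they close (so a half turn about z gives the same grasp; the last joint's range is limited). The gripper opens to 85 mm and grips with 20 to 120 N. Pads are 22 mm wide; open, the fingers measure 114 mm over their backs; the gripper's body (76 mm by 85 mm) begins 54 mm behind the grasp point. The pads swing forward as they close: fully open they stand 13 mm farther back than shut.
Start: joints at [0.981, 0.313, 0.046, 1.304, 0, 1.431], TCP at [0.25, 0.518, 0.248] pointing down, gripper open.
Joint ranges: [-2.76, 2.76], [-0.86, 1.69], [-1.03, 1.26], [-2.2, 2.34], [-1.47, 1.5], [-3.14, 3.14]. Speed limits (rad/s): [2.57, 2.57, 3.14, 3.14, 3.14, 3.14].

INTERFACE

Orientations are given as a unit quaternion [w, x, y, z].
In Python, from workcell import env gives the robot as it stands. The module is installed in compiled form; this text tells all that it offers.
- The arm moves only by the shell command python3 -m pendant 'ROWS' [FORCE]. ROWS is JSON, a list of rows, each a list of 5 numbers: the gripper's target within -1 to 1 (fully open at 1, half-way at 0, shut at -1), then the shift along the tool's x, y, z in m, then the turn about the tool's z in rad. A call has 1 to 8 rows; each row shifts and turns the commanded pose from where the row before left it, along the tool's axes as they then stand; what a row does not reach is not made up. A row lasts 1/8 s, in which the tool goes at most 62.5 mm and 10.7 degrees, less where a joint would pass 70% of its speed; a pose out of reach is approached as far as the arm can. A call with a gripper value outside its range is refused whole. The fingers move at their own pace and stop on an object; FORCE is the grip in N (left out, the last holds). Time passes only in rows, so rows that do not move let the fingers close. It gives the time, the measured TCP pose, the force, the opening and the grip force at its end, in the units of the state.
- env.get_state(): the state, without advancing time (a new reading comes with each control period).
- env.read_camera(name): name is "side" or "top" or "wrist"; returns the picture (400x640x3 uint8, red, green, blue); there is no depth.
- env.calibration(name): a dict with "K" (3x3 intrinsics, pixels), "T" (4x4, takes a point from camera to world coordinates); the wrist camera has in their place "tool_from_camera" (4x4, takes a point from camera to tool coordinates, whose origin is the TCP and whose axes are the flange's). Camera axes: x right, y down, z forward; pixel columns grow to the right and rows downward; lengths in m; the calibration is good to about 2 mm. The wrist camera is an equidistant fisheye: a pixel r from the principal point sees the ray r / f radians off the axis. A picture is of the moment at which its call begins: read the wrist's pose just before it. calibration takes no time and is no camera call.
- env.hand_in(): hands the job in; it is judged then, once.
Trained networks look in the newest picture that a camera, given by its name, has taken for a name from the list of things; names that differ only in an ending like _2 or _b are one class to them, and where a whole thing is asked for, a point or a joint stands for the part that bears it (a point fixed in the world has none). Each returns a list of dicts, best first, with "score" (0 to 1); they miss things now and then, are a little off and sometimes report something else, mostly with a low value. They report only what shows in the picture. A call takes as long as a camera call. They do not tell look-alikes from the thing itself.
- env.recognise(camera, label): "centre" ([column, row] in pixels, amid what is visible of it).
The state is a dict: "clock": time; "joint_pos": joint angles; "qvel": joint speeds; "tau": joint torques, N m; "tcp_pos": TCP position; "orientation": TCP orientation; "wrist_force": force on the tool from outside, world axes, zero at the start; "ft_torque": the same for the moment, N m; "finger_gap": finger opening in m; "grip_force": force on a finger pad.
Only numpy, scipy, OpenCV 4.12 (cv2) and the standard library are available. Lean on these libraries where they do the work, as an engineer would, in place of code of your own. Each camera call takes 0.05 s, during which the arm holds its last target. There are 200 camera calls.

## Working session

There is one attempt and no reset: what is moved stays moved. The work goes in short steps, Python scripts to look and compute and a shell command to move; the robot and the scene stay as the last step left them, time stands still between calls to the robot, and variables do not carry over. Pictures are saved under pics/ and viewed, at most 10 in all, crops included, and the job is handed in when it is done.

```bash
mkdir -p pics; cat > h.py <<'E'
import numpy as np, cv2
from workcell import env
def px2w(cam,uv,z):
    c=env.calibration(cam);K=np.array(c["K"]);T=np.array(c["T"])
    d=T[:3,:3]@np.linalg.solve(K,[uv[0],uv[1],1.]);o=T[:3,3]
    return o+d*(z-o[2])/d[2]
def w2px(cam,p):
    c=env.calibration(cam);K=np.array(c["K"]);T=np.array(c["T"])
    q=K@(T[:3,:3].T@(np.array(p)-T[:3,3]));return q[:2]/q[2]
E
python3 - <<'E'
from h import *
for cam in("top","side"):
    im=env.read_camera(cam);cv2.imwrite(f"pics/{cam}0.png",im[:,:,::-1])
    for l,z in(("plate_axis",.058),("cup_floor",.101),("next_hole",.058),("pin_tip",.057),("glass_blank",.09),("plunger",.1),("paste_jar",.04),("foam_block",.045),("brush",.02)):
        print(cam,l,[(np.round(r["centre"]),round(r["score"],2),px2w(cam,r["centre"],z).round(3)) for r in env.recognise(cam,l)][:4])
s=env.get_state();print(s["tcp_pos"],s["orientation"],s["clock"],s["finger_gap"])
E
```

```text
top plate_axis [(array([288., 124.]), 0.76, array([0.789, 0.081, 0.058])), (array([268., 293.]), 0.65, array([0.317, 0.136, 0.058])), (array([311., 204.]), 0.56, array([0.557, 0.017, 0.058]))]
top cup_floor [(array([337., 197.]), 0.68, array([ 0.567, -0.053,  0.101])), (array([440., 261.]), 0.55, array([ 0.393, -0.32 ,  0.101])), (array([311., 113.]), 0.5, array([0.804, 0.014, 0.101])), (array([286., 282.]), 0.46, array([0.345, 0.082, 0.101]))]
top next_hole [(array([395., 258.]), 0.92, array([ 0.404, -0.21 ,  0.058])), (array([264., 291.]), 0.84, array([0.322, 0.145, 0.058])), (array([314., 199.]), 0.75, array([0.571, 0.008, 0.058])), (array([286., 127.]), 0.55, array([0.779, 0.086, 0.058]))]
top pin_tip [(array([440., 262.]), 0.88, array([ 0.392, -0.331,  0.057])), (array([287., 279.]), 0.71, array([0.351, 0.084, 0.057])), (array([313., 115.]), 0.69, array([0.813, 0.009, 0.057]))]
top glass_blank [(array([292., 206.]), 0.67, array([0.546, 0.067, 0.09 ])), (array([314., 200.]), 0.18, array([0.563, 0.008, 0.09 ]))]
top plunger [(array([335., 193.]), 0.89, array([ 0.579, -0.048,  0.1 
[... 1527 characters left out ...]
array([313., 298.]), 0.68, array([ 0.394, -0.316,  0.1  ])), (array([251., 197.]), 0.62, array([0.348, 0.057, 0.1  ])), (array([252., 154.]), 0.32, array([0.404, 0.227, 0.1  ]))]
side paste_jar [(array([279., 132.]), 0.61, array([0.533, 0.354, 0.04 ])), (array([319., 196.]), 0.57, array([0.552, 0.028, 0.04 ]))]
side foam_block [(array([252., 152.]), 0.6, array([0.413, 0.293, 0.045])), (array([334., 201.]), 0.6, array([ 0.584, -0.01 ,  0.045]))]
side brush [(array([377., 319.]), 0.9, array([ 0.54 , -0.397,  0.02 ])), (array([338., 198.]), 0.35, array([0.609, 0.011, 0.02 ]))]
[0.25002302 0.51782106 0.24832827] [2.58538907e-05 2.23023821e-01 9.74812994e-01 3.89349295e-05] 1.0 0.0852650806572393
```

View pics/top0.png

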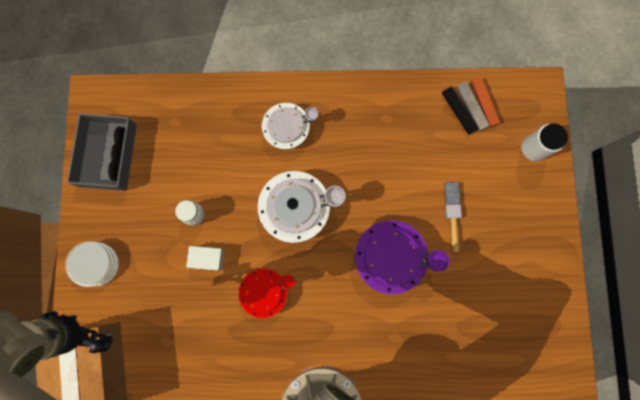

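View pics/side0.png

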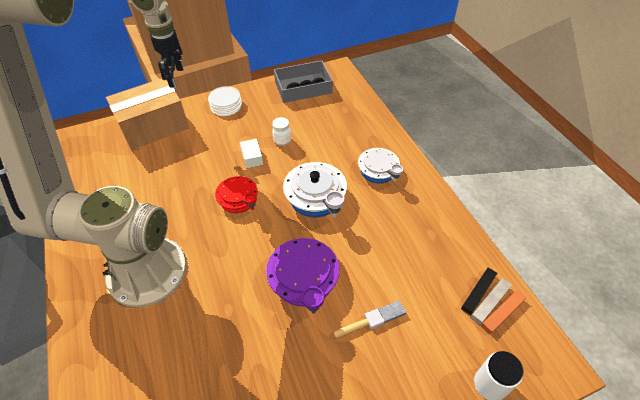

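The unit meant is the white/blue one with the glass: axis at top px (293,205), cup at (335,195). That puts the axis at about (0.546, 0.067) and the cup at (0.575, -0.047), a radius of about 117 mm (115 expected). I'm moving above the cup with the fingers shutting.

```bash
python3 -m pendant '[[-1,-0.0445,-0.0308,0,0],[-1,-0.0445,-0.0308,0,0],[-1,-0.0445,-0.0308,0,0],[-1,-0.0445,-0.0308,0,0],[-1,-0.0445,-0.0308,0,0],[-1,-0.0445,-0.0308,0,0],[-1,-0.0445,-0.0308,0,0],[-1,-0.0445,-0.0308,0,0]]' 20
python3 -m pendant '[[-1,-0.0445,-0.0308,0,0],[-1,-0.0445,-0.0308,0,0],[-1,-0.0445,-0.0308,0,0],[-1,-0.0445,-0.0308,0,0],[-1,0,0,0.01,0.16],[-1,0,0,0.01,0.16],[-1,0,0,0.01,0.15],[-1,0,0,0,0]]'
python3 - <<'E'
from h import *
s=env.get_state();im=env.read_camera("wrist");cv2.imwrite("pics/w1.png",im[:,:,::-1])
cv2.imwrite("pics/t1.png",cv2.resize(env.read_camera("top")[130:290,200:400,::-1],None,fx=3,fy=3,interpolation=2))
print(s["tcp_pos"],s["orientation"],s["clock"],s["finger_gap"],env.finger_overhang,s["wrist_force"])
c=env.calibration("wrist");print(c)
E
```

```text
clock: 2.0
tcp_pos: [0.4642, 0.1395, 0.2486]
orientation: [0.0, 0.223, 0.975, 0.0]
wrist_force: [0.8, 0.6, 0.4]
finger_gap: 0.0001
grip_force: 0.0
clock: 3.0
tcp_pos: [0.5697, -0.0471, 0.2175]
orientation: [-0.001, 0.443, 0.896, -0.0]
wrist_force: [-0.4, -0.4, 0.0]
finger_gap: 0.0002
grip_force: 0.0
[ 0.56968581 -0.04714257  0.21747661] [-8.63541876e-04  4.43213825e-01  8.96415492e-01 -1.59009673e-04] 3.0 0.00024518277267779445 0.017 [-0.40678911 -0.44343829  0.04862228]
{'K': array([[309.70691629,   0.        , 320.688921  ],
       [  0.        , 309.70691629, 196.97819477],
       [  0.        ,   0.        ,   1.        ]]), 'tool_from_camera': array([[-3.03586225e-04, -9.54290321e-01, -2.98881066e-01,
         7.76864566e-02],
       [ 9.99999777e-01, -4.67480918e-04,  4.76866467e-04,
        -7.41458810e-04],
       [-5.94790249e-04, -2.98880854e-01,  9.54290250e-01,
        -1.25628754e-01],
       [ 0.00000000e+00,  0.00000000e+00,  0.00000000e+00,
         1.00000000e+00]])}
```

View pics/w1.png

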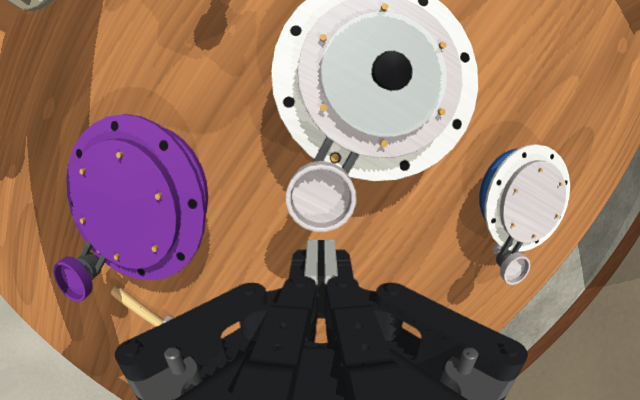

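The wrist view shows the cup rim centred near (321,197), the pin at (335,157), the knob top at (392,70) and the next hole anticlockwise at (404,165).

```bash
cat >> h.py <<'E'
from scipy.spatial.transform import Rotation as R
def wr2w(uv,z,s):
    c=env.calibration("wrist");K=np.array(c["K"]);M=np.array(c["tool_from_camera"])
    v=(np.array(uv)-K[:2,2])/K[0,0];r=np.hypot(*v)
    d=np.r_[v/r*np.sin(r),np.cos(r)] if r>0 else np.array([0,0,1.])
    q=s["orientation"];Rt=R.from_quat([q[1],q[2],q[3],q[0]]).as_matrix()
    o=np.array(s["tcp_pos"])+Rt@M[:3,3];d=Rt@M[:3,:3]@d
    return o+d*(z-o[2])/d[2]
E
python3 - <<'E'
from h import *
s=env.get_state();env.read_camera("wrist")
for n,l,z in(("n","cup_floor",.101),("n","pin_tip",.057),("n","next_hole",.058),("n","glass_blank",.08)):
    print(l,[(np.round(r["centre"]),round(r["score"],2),wr2w(r["centre"],z,s).round(4)) for r in env.recognise("wrist",l)][:3])
P={k:wr2w(uv,z,s) for k,uv,z in(("cup",(321,197),.113),("pin",(335,157),.057),("knob",(392,70),.110),("hole",(404,165),.058),("h2",(457,124),.058),("h3",(465,57),.058),("h-1",(289,102),.058),("h-2",(296,30),.058))}
for k in P:print(k,P[k].round(4))
H=np.array([P[k][:2] for k in("hole","h2","h3","h-1","h-2","pin")])
from scipy.optimize import least_squares
ax=least_squares(lambda a:np.hypot(*(H-a).T)-.088,[.546,.067]).x;print("axis",ax.round(4))
for k in P:
    d=P[k][:2]-ax;print(k,np.hypot(*d).round(4),np.degrees(np.arctan2(d[1],d[0])).round(1))
q=s["orientation"];print(R.from_quat([q[1],q[2],q[3],q[0]]).as_matrix().round(3))
E
```

```text
cup_floor [(array([514., 266.]), 0.98, array([0.778 , 0.0174, 0.101 ])), (array([ 70., 278.]), 0.96, array([ 0.3857, -0.3187,  0.101 ])), (array([318., 194.]), 0.93, array([ 0.5657, -0.0456,  0.101 ]))]
pin_tip [(array([513., 268.]), 0.72, array([0.8246, 0.0144, 0.057 ])), (array([321., 196.]), 0.63, array([ 0.5769, -0.0569,  0.057 ])), (array([ 74., 276.]), 0.59, array([ 0.3676, -0.3672,  0.057 ]))]
next_hole [(array([136., 202.]), 0.9, array([ 0.4182, -0.1866,  0.058 ])), (array([338., 115.]), 0.84, array([0.5421, 0.0147, 0.058 ]))]
glass_blank [(array([383.,  76.]), 0.67, array([0.5496, 0.0659, 0.08  ])), (array([322., 193.]), 0.45, array([ 0.5718, -0.0478,  0.08  ]))]
cup [ 0.5668 -0.0432  0.113 ]
pin [ 0.564  -0.0178  0.057 ]
knob [0.5489 0.068  0.11  ]
hole [0.6212 0.0175 0.058 ]
h2 [0.6375 0.0836 0.058 ]
h3 [0.6018 0.1414 0.058 ]
h-1 [ 0.4989 -0.0024  0.058 ]
h-2 [0.4629 0.0554 0.058 ]
axis [0.5503 0.0694]
cup 0.1138 -81.7
pin 0.0882 -81.0
knob 0.0019 -134.9
hole 0.0879 -36.2
h2 0.0884 9.2
h3 0.0885 54.4
h-1 0.0883 -125.6
h-2 0.0885 -170.9
[[-0.608  0.794  0.   ]
 [ 0.794  0.608  0.   ]
 [-0.     0.    -1.   ]]
```

```bash
python3 -m pendant '[[-1,0.003,0.001,0.03,0],[-1,0,0,0.03,0],[-1,0,0,0.03,0],[-1,0,0,0.008,0],[-1,0,0,0,0]]'
python3 -m pendant '[[-1,0,0,0.005,0],[-1,0,0,0.004,0],[-1,0,0,0,0]]'
```

```text
clock: 3.98
tcp_pos: [0.5692, -0.0441, 0.1204]
orientation: [-0.0, 0.444, 0.896, -0.0]
wrist_force: [-0.2, -0.2, 0.8]
finger_gap: -0.0
grip_force: 0.0
clock: 4.35
tcp_pos: [0.5701, -0.0445, 0.1121]
orientation: [0.001, 0.444, 0.896, 0.0]
wrist_force: [1.3, -1.5, 4.0]
finger_gap: 0.0002
grip_force: 1.8
```

```bash
python3 -m pendant '[[-1,0,0,0.003,0],[-1,0,0,0.0015,0],[-1,0,0,0,0]]'
python3 - <<'E'
from h import *
ax=np.array([.5503,.0694]);a=np.radians(-80.85+np.arange(0,61,5))
P=ax+.115*np.c_[np.cos(a),np.sin(a)]
q=env.get_state()["orientation"];M=R.from_quat([q[1],q[2],q[3],q[0]]).as_matrix()[:2,:2]
for i in range(12):print(5*i+5,((P[i+1]-P[i])@M).round(4),P[i+1].round(4))
E
```

```text
clock: 4.72
tcp_pos: [0.5696, -0.0446, 0.107]
orientation: [0.001, 0.444, 0.896, -0.0]
wrist_force: [1.0, -1.8, 5.1]
finger_gap: -0.0001
grip_force: 2.5
5 [-0.0043  0.009 ] [ 0.5784 -0.0421]
10 [-0.0035  0.0094] [ 0.588  -0.0392]
15 [-0.0027  0.0097] [ 0.5973 -0.0355]
20 [-0.0019  0.0099] [ 0.6063 -0.031 ]
25 [-0.001  0.01 ] [ 0.6149 -0.0258]
30 [-0.0001  0.01  ] [ 0.6229 -0.0198]
35 [0.0008 0.01  ] [ 0.6304 -0.0131]
40 [0.0016 0.0099] [ 0.6373 -0.0058]
45 [0.0025 0.0097] [0.6435 0.002 ]
50 [0.0033 0.0095] [0.649  0.0104]
55 [0.0041 0.0091] [0.6538 0.0193]
60 [0.0049 0.0087] [0.6578 0.0285]
```

```bash
python3 -m pendant '[[-1,-0.0022,0.0045,0,0],[-1,-0.0021,0.0045,0,0],[-1,-0.0018,0.0047,0,0],[-1,-0.0017,0.0047,0,0],[-1,-0.0014,0.0048,0,0],[-1,-0.0013,0.0049,0,0],[-1,-0.001,0.005,0,0],[-1,-0.0009,0.005,0,0]]'
python3 - <<'E'
from h import *
s=env.get_state();cv2.imwrite("pics/w2.png",env.read_camera("wrist")[:,:,::-1]);print(s["tcp_pos"])
E
```

```text
clock: 5.72
tcp_pos: [0.6063, -0.0305, 0.1066]
orientation: [-0.001, 0.444, 0.896, -0.0]
wrist_force: [-0.1, -0.8, 4.3]
finger_gap: -0.0
grip_force: 2.6
[ 0.60628002 -0.03051665  0.10660563]
```

View pics/w2.png

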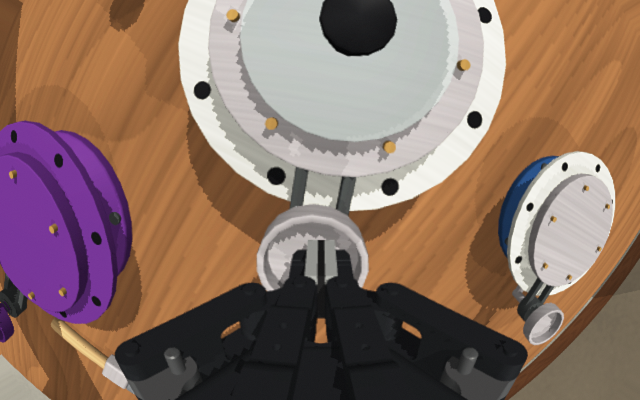

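The plate's empty start hole is at (276,176), the next hole at (390,187), and the arm at (325,185), so the table has turned about 19° with the cup following the tips. I'm continuing to about 38°.

```bash
python3 -m pendant '[[-1,-0.0005,0.005,0,0],[-1,-0.0005,0.005,0,0],[-1,0,0.005,0,0],[-1,0,0.005,0,0],[-1,0.0004,0.005,0,0],[-1,0.0004,0.005,0,0],[-1,0.0008,0.005,0,0],[-1,0,0,0,0]]'
python3 - <<'E'
from h import *
s=env.get_state();cv2.imwrite("pics/w3.png",env.read_camera("wrist")[:,:,::-1]);print(s["tcp_pos"])
E
```

```text
clock: 6.78
tcp_pos: [0.6342, -0.0084, 0.1067]
orientation: [-0.001, 0.444, 0.896, 0.0]
wrist_force: [0.4, 1.2, 5.2]
finger_gap: 0.0002
grip_force: 2.6
[ 0.63420366 -0.00843132  0.10669135]
```

View pics/w3.png

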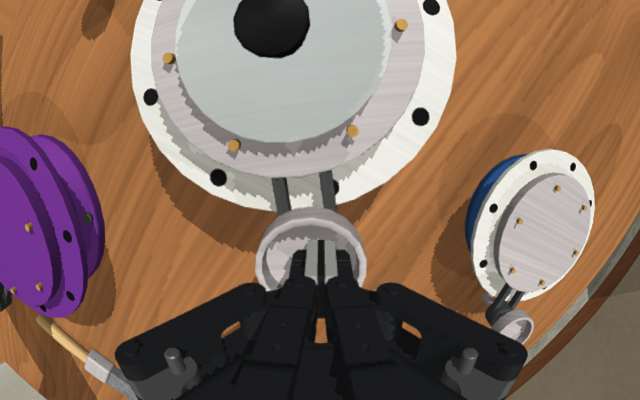

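The cup lags the tips by about 4 mm, so the table is at about 36°. I'm easing up so the pin rubs on the plate, with the tips still inside the rim, and pushing on until it snaps.

```bash
python3 -m pendant '[[-1,0,0,-0.005,0],[-1,0,0,-0.005,0],[-1,0.0008,0.005,0,0],[-1,0.0006,0.003,0,0],[-1,0.0006,0.003,0,0],[-1,0,0,0,0]]'
python3 -m pendant '[[-1,0.0006,0.003,0,0],[-1,0.0006,0.002,0,0],[-1,0,0,0,0]]'
```

```text
clock: 7.58
tcp_pos: [0.642, -0.0005, 0.1166]
orientation: [-0.0, 0.444, 0.896, 0.0]
wrist_force: [-1.4, 0.6, 2.3]
finger_gap: 0.0001
grip_force: 1.0
clock: 7.95
tcp_pos: [0.6453, 0.0033, 0.1168]
orientation: [-0.0, 0.444, 0.896, 0.0]
wrist_force: [-2.6, 1.2, 1.1]
finger_gap: -0.0001
grip_force: 1.5
```

```bash
python3 - <<'E'
from h import *
s=env.get_state();cv2.imwrite("pics/w4.png",env.read_camera("wrist")[:,:,::-1]);print(s["tcp_pos"],s["wrist_force"])
E
```

```text
[0.64529101 0.0033145  0.11675891] [-2.59142788  1.20491343  1.13304606]
```

View pics/w4.png

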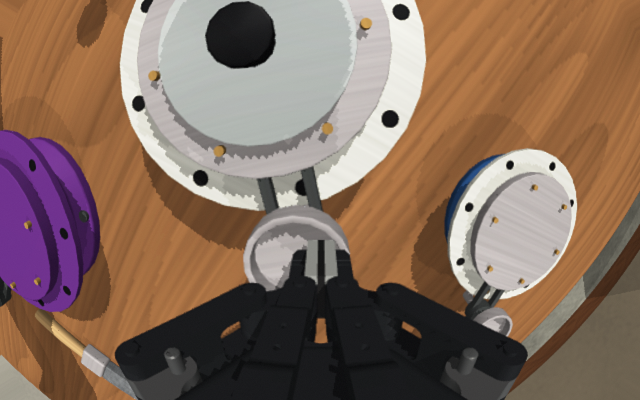

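The next hole shows at (302,187), and the centre of the arm's slot at about (288,188) is roughly 3° short of it. The tips now bear on the rim, so I'm pushing on.

```bash
python3 -m pendant '[[-1,0.0006,0.002,0,0],[-1,0.0006,0.002,0,0],[-1,0,0,0,0]]'
python3 -m pendant '[[-1,0.0006,0.002,0,0],[-1,0,0,0,0]]'
python3 -m pendant '[[-1,0.0006,0.002,0,0],[-1,0,0,0,0]]'
```

```text
clock: 8.38
tcp_pos: [0.6477, 0.0067, 0.1169]
orientation: [-0.0, 0.444, 0.896, 0.0]
wrist_force: [-2.4, 0.9, 3.2]
finger_gap: 0.0003
grip_force: 2.5
clock: 8.62
tcp_pos: [0.649, 0.0084, 0.1168]
orientation: [-0.0, 0.444, 0.896, 0.0]
wrist_force: [-2.9, 0.6, 3.8]
finger_gap: -0.0002
grip_force: 2.6
clock: 8.88
tcp_pos: [0.6503, 0.01, 0.1168]
orientation: [-0.0, 0.444, 0.896, 0.0]
wrist_force: [-3.0, 1.6, 3.8]
finger_gap: -0.0
grip_force: 2.6
```

```bash
python3 - <<'E'
from h import *
s=env.get_state();cv2.imwrite("pics/w5.png",env.read_camera("wrist")[:,:,::-1]);print(s["tcp_pos"],s["wrist_force"])
E
```

```text
[0.65026499 0.00996615 0.11678083] [-3.02929346  1.61582533  3.78539706]
```

View pics/w5.png

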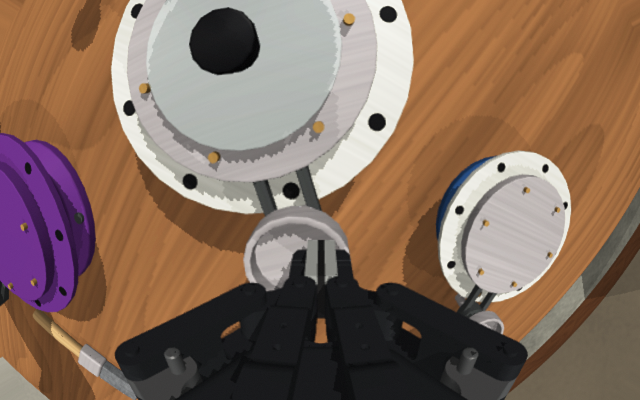

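The next hole at (290,190) is now almost centred between the arm's bars, but the pin isn't in it yet. I need a little more.

```bash
python3 -m pendant '[[-1,0.0004,0.0015,0,0],[-1,0,0,0,0]]'
python3 -m pendant '[[-1,0.0004,0.0015,0,0],[-1,0,0,0,0]]'
python3 - <<'E'
from h import *
s=env.get_state();cv2.imwrite("pics/w6.png",cv2.resize(env.read_camera("wrist")[130:300,200:400,::-1],None,fx=3,fy=3));print(s["tcp_pos"],s["wrist_force"])
E
```

```text
clock: 9.18
tcp_pos: [0.6512, 0.011, 0.1168]
orientation: [-0.0, 0.444, 0.896, 0.0]
wrist_force: [-3.4, 1.0, 3.5]
finger_gap: 0.0
grip_force: 2.6
clock: 9.43
tcp_pos: [0.6521, 0.0123, 0.1168]
orientation: [-0.0, 0.444, 0.896, 0.0]
wrist_force: [-3.7, 1.1, 3.4]
finger_gap: -0.0006
grip_force: 2.7
[0.65213888 0.0123141  0.11676682] [-3.66751312  1.10827302  3.43700915]
```

View pics/w6.png

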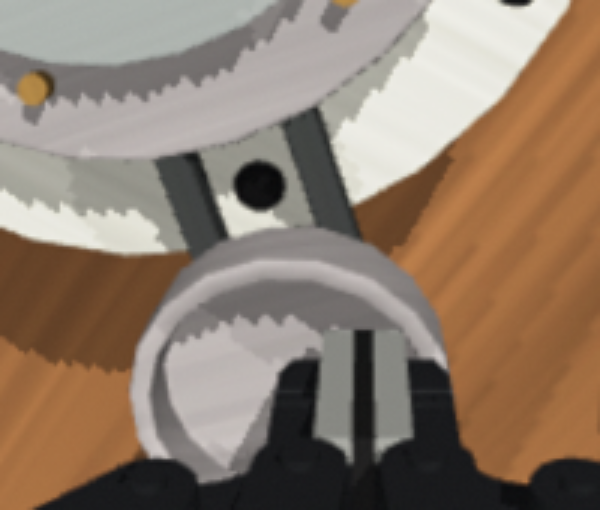

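The hole is centred in the slot but still dark, and the reaction is mostly radial plus upward. The tips are probably holding the cup down by rubbing on the rim, so I'm backing off slightly to let it spring.

```bash
python3 -m pendant '[[-1,-0.001,-0.003,0,0],[-1,0,0,-0.002,0],[-1,0,0,0,0]]'
python3 - <<'E'
from h import *
s=env.get_state();cv2.imwrite("pics/w7.png",cv2.resize(env.read_camera("wrist")[130:300,200:400,::-1],None,fx=3,fy=3));print(s["tcp_pos"],s["wrist_force"])
E
```

```text
clock: 9.85
tcp_pos: [0.6508, 0.0093, 0.1192]
orientation: [0.001, 0.444, 0.896, 0.0]
wrist_force: [-1.6, -0.1, 3.3]
finger_gap: 0.0002
grip_force: 1.6
[0.65077867 0.00925289 0.11918452] [-1.62615438 -0.11765634  3.34897331]
```

View pics/w7.png

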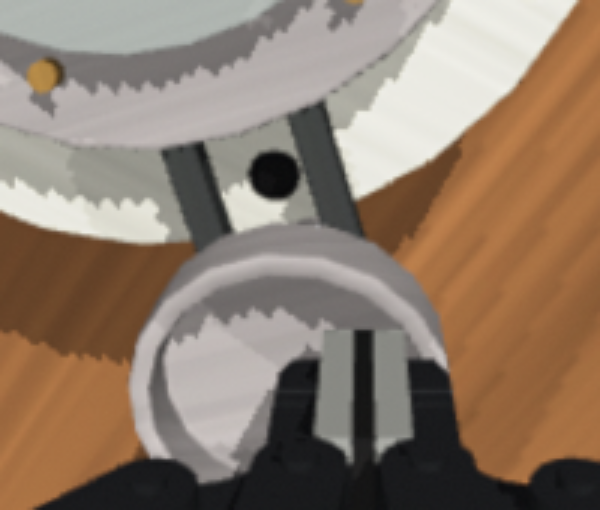

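The cup moved back with the fingers, so the finger backs are bearing on its rim and holding it down. I'll lift clear and measure the turntable angle numerically from the brass pegs, against the w1 reference.

```bash
python3 -m pendant '[[-1,0,0,-0.01,0],[-1,0,0,-0.03,0],[-1,0,0,-0.03,0],[-1,0,0,0,0]]'
cat >> h.py <<'E'
AX=np.array([.5503,.0694])
def pegs(im,s,tag):
    hsv=cv2.cvtColor(im,cv2.COLOR_RGB2HSV)
    m=cv2.inRange(hsv,(10,110,90),(28,255,255));n,_,st,c=cv2.connectedComponentsWithStats(m)
    out=[]
    for i in range(1,n):
        if 5<st[i,4]<300:
            p=wr2w(c[i],.08,s)[:2]-AX;r=np.hypot(*p);a=np.degrees(np.arctan2(p[1],p[0]))
            if .05<r<.11:out.append((c[i].round().tolist(),int(st[i,4]),round(r,4),round(a,1),round(a%60,1)))
    print(tag);[print(o) for o in out]
def snap(tag):
    s=env.get_state();im=env.read_camera("wrist");cv2.imwrite(f"pics/{tag}.png",im[:,:,::-1])
    pegs(im,s,tag)
    for r in env.recognise("wrist","cup_floor"):
        p=wr2w(r["centre"],.105,s)[:2]-AX
        if .09<np.hypot(*p)<.14:print("cup",np.round(r["centre"]),r["score"],np.hypot(*p).round(4),np.degrees(np.arctan2(p[1],p[0])).round(1)+80.85)
    c=env.calibration("wrist");K=np.array(c["K"]);M=np.array(c["tool_from_camera"]);q=s["orientation"]
    T=np.eye(4);T[:3,:3]=R.from_quat([q[1],q[2],q[3],q[0]]).as_matrix();T[:3,3]=s["tcp_pos"]
    a=np.radians(-35.85);v=np.linalg.inv(T@M)@np.r_[AX+.088*np.array([np.cos(a),np.sin(a)]),.057,1]
    rho=np.hypot(*v[:2]);u=K[:2,2]+v[:2]/rho*np.arctan2(rho,v[2])*K[0,0];x,y=np.round(u).astype(int)
    print("hole px",u.round(1),im[y-2:y+3,x-2:x+3].reshape(-1,3).mean(0),"z",s["tcp_pos"],s["wrist_force"].round(1) if hasattr(s["wrist_force"],'round') else s["wrist_force"])
E
python3 - <<'E'
from h import *
s0=dict(tcp_pos=[.56968581,-.04714257,.21747661],orientation=[-8.63541876e-04,4.43213825e-01,8.96415492e-01,-1.59009673e-04])
pegs(cv2.imread("pics/w1.png")[:,:,::-1].copy(),s0,"ref")
snap("w8")
E
```

```text
clock: 10.4
tcp_pos: [0.6523, 0.0092, 0.192]
orientation: [0.003, 0.444, 0.896, 0.001]
wrist_force: [0.6, -0.6, 0.8]
finger_gap: -0.0001
grip_force: 0.0
ref
([384.0, 7.0], 33, np.float64(0.0607), np.float64(129.4), np.float64(9.4))
([323.0, 37.0], 35, np.float64(0.0623), np.float64(-171.7), np.float64(8.3))
([442.0, 45.0], 31, np.float64(0.059), np.float64(68.8), np.float64(8.8))
([323.0, 107.0], 32, np.float64(0.0618), np.float64(-113.4), np.float64(6.6))
([442.0, 112.0], 32, np.float64(0.0587), np.float64(6.7), np.float64(6.7))
([383.0, 143.0], 36, np.float64(0.0601), np.float64(-54.5), np.float64(5.5))
([334.0, 158.0], 59, np.float64(0.0858), np.float64(-83.9), np.float64(36.1))
w8
([208.0, 15.0], 38, np.float64(0.0614), np.float64(172.5), np.float64(52.5))
([338.0, 41.0], 42, np.float64(0.0595), np.float64(52.4), np.float64(52.4))
([190.0, 87.0], 41, np.float64(0.0611), np.float64(-128.5), np.float64(51.5))
([316.0, 116.0], 44, np.float64(0.0595), np.float64(-8.7), np.float64(51.3))
([242.0, 137.0], 46, np.float64(0.0603), np.float64(-68.9), np.float64(51.1))
([295.0, 164.0], 61, np.float64(0.0833), np.float64(-35.6), np.float64(24.4))
cup [300. 210.] 0.87 0.113 43.349999999999994
hole px [298.4 163.7] [120.48  91.6   48.68] z [0.65227731 0.00922229 0.19200828] [ 0.6 -0.6  0.8]
```

A brass blob now shows in the next hole (295,164), and the pegs read about 44° turned, so the pin snapped in on release. I'm withdrawing clear and taking a last look.

```bash
python3 -m pendant '[[-1,0,0,-0.04,0],[-1,0,0,-0.02,0],[-1,0,0,0,0],[-1,0,0,0,0]]'
python3 - <<'E'
from h import *
snap("w9")
a=cv2.imread("pics/w9.png")[0:270,100:500];b=cv2.imread("pics/w8.png")[120:255,200:400]
cv2.imwrite("pics/f.png",np.vstack([a,cv2.resize(b,(400,270))]))
E
```

```text
clock: 11.0
tcp_pos: [0.6496, 0.0096, 0.2468]
orientation: [-0.001, 0.444, 0.896, -0.0]
wrist_force: [-0.3, 0.8, 0.1]
finger_gap: 0.0001
grip_force: 0.0
w9
([292.0, 13.0], 26, np.float64(0.0604), np.float64(113.0), np.float64(53.0))
([231.0, 32.0], 24, np.float64(0.0615), np.float64(172.4), np.float64(52.4))
([337.0, 56.0], 27, np.float64(0.0594), np.float64(52.4), np.float64(52.4))
([216.0, 92.0], 28, np.float64(0.0613), np.float64(-128.4), np.float64(51.6))
([320.0, 117.0], 25, np.float64(0.0593), np.float64(-8.6), np.float64(51.4))
([259.0, 133.0], 30, np.float64(0.0602), np.float64(-69.0), np.float64(51.0))
([303.0, 156.0], 40, np.float64(0.084), np.float64(-35.6), np.float64(24.4))
cup [308. 193.] 0.92 0.1142 43.55
hole px [304.8 156. ] [106.92  82.08  44.4 ] z [0.64964595 0.00961165 0.24678274] [-0.3  0.8  0.1]
```

View pics/f.png

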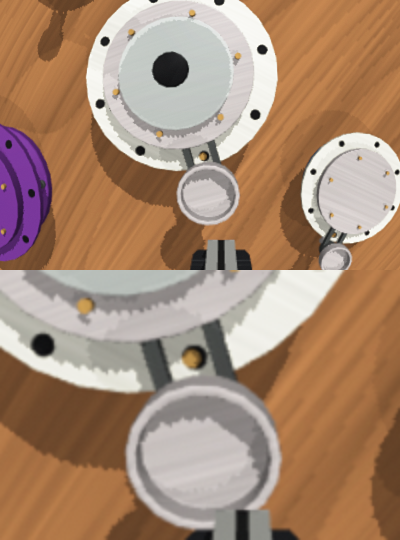

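The brass pin stands in the next hole (204,156 in the crop), the glass lies between its pegs, and the gripper is clear.

```bash
python3 -c "
from workcell import env
print(env.hand_in())"
```

```text
the job is handed in; nothing more can be done
None
```

The turntable is one station on, about 44° anticlockwise by measurement, with the plunger up and its pin in the next hole; the glass is still between its pegs, the gripper is clear, and the job is handed in.

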